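# Clamp the bead mould in its bed

### The job

Push the black graphite mould block along its bed until it sits fully home against the stop, then push the clamp lever over past its dead point so that it snaps down and locks with its foot on the block. Only push: do not lift the block off the bed, and leave the jar, the cup and the paddle where they are.

Things in the scene. Friction and masses are not known exactly. Their poses are not given: they have to be found in the camera images.
- fixture: Fixed steel bed plate, 235 (x) x 185 (y) x 12 mm, covering x -150..85, y -70..115 mm; place and yaw vary. Its z is up. Origin: on the table below the centre of the block when home. The block slides along +x (away from the robot) on the plate (z = 12 mm), between two aluminium rails along x: inner faces y = +-42, tops z = 32, x -110..50 mm. The clamp stands on the +y side.
- stop (a point): Middle of the face of the stop, an aluminium bar across the +x end of the bed, 100 mm wide, top at z = 40 mm. At fixture (50, 0, 26) mm.
- block: Loose mould block, black graphite on an aluminium shoe, round hollows in its top: 100 (x) x 80 (y) x 40 (z) mm, about 0.6 kg. Origin: centre of its underside. Lies on the bed between the rails (2 mm play each side), axes nearly parallel to the fixture's, starting 35 to 75 mm short of home. Home: its +x face flat against the stop, its origin at fixture (0, 0, 12) mm.
- clamp_pivot (a point): Pivot of the clamp lever, fixed at fixture (30, 85, 82) mm, between two steel cheeks 94 mm high (x 10..50, y 68..102 mm, outside the +y rail). The lever swings across the rails, in the fixture's y-z plane through the pivot.
- clamp_tip (a point): Centre of the round end of the lever's straight handle, 110 mm from the pivot. Outer 70 mm: black rubber grip, 18 mm thick; below that 12 mm steel rod. Open, the handle leans 30 deg from upright to the fixture's +y (tip 56 mm beyond, 95 mm above the pivot); locked, it leans 27 deg from upright to -y, over the block. At joint q it leans 0.529 - q rad to +y.
- clamp_foot (a point): Middle of the underside of the rubber foot (22 mm across) on the lever's steel arm, 70 mm along the arm from the pivot and 30 mm below its line. Arm and handle are one rigid lever. Open, the arm stands up 57 deg from level; locked, it lies level and the foot presses the block's top at fixture (30, 15, 52) mm.
- clamp (a joint): Lever angle, rad: 0 = open (start), growing as the handle is pushed to the fixture's -y. A spring holds it open up to the dead point at 0.62 (handle just past upright, 5 deg to -y), beyond which it snaps on to lock: 1.0 on the block; 1.13 with no block under the foot. Moving it off takes 0.6 N m (7 N level at the tip), falling to nothing at the dead point.
- jar: Bystander: closed amber glass jar, 56 mm in diameter, 85 mm high, loose. Origin: centre of its underside. Beyond the stop (+x) of the fixture.
- cup: Bystander: open steel cup, 64 mm in diameter, 80 mm high, loose. Origin: centre of its underside. Beyond the fixture's far -y corner.
- paddle: Bystander: flat paddle with a wooden handle, 200 mm long, loose, lying on the table along its x beside the fixture's -y edge. Origin: its underside, near mid-length.

How it is judged (in metres and radians):
On the way, in this order (a step that is already met when the one before it is completed fails the run):
1. the block is fully home against the stop (within 3 mm) while the clamp is still open (x of block in the frame of fixture between -0.003 and 0.003 m and value of joint clamp below 0.3 rad), for 0.2 s.
2. the lever has snapped over into lock with its foot on the block (x of block in the frame of fixture between -0.003 and 0.003 m and value of joint clamp between 0.94 and 1.04 rad), for 0.2 s.
At the end, for the whole second after the job is handed in: The block lies flat in its bed with its origin within 3 mm of home along the fixture's x, the clamp lever stands locked on it (joint 0.94 to 1.04 rad), both at rest (all of step 2 and z of block in the frame of fixture below 0.016 m and angle between block's own z axis and vertical below 0.05 rad and velocity of joint clamp between -0.05 and 0.05 rad/s and linear speed of block below 0.01 m/s); the robot touches nothing.
It fails at once if the block is lifted more than 8 mm off the bed or tipped by more than 0.2 rad (z of block in the frame of fixture above 0.02 m or angle between block's own z axis and vertical above 0.2 rad).
It fails at once if the jar, the cup or the paddle is moved by more than 30 mm (distance of any of jar, cup, paddle from where it was at the start of the episode above 0.03 m).
It also fails if it takes over 51 s, if anything falls off the work surface, if the arm or the gripper's body presses on something with over 40 N, if the wrist force passes 120 N, or if a joint passes its speed limit or range.

### The arm

A 7-joint arm with a two-finger parallel gripper is mounted at the origin on the work surface. World frame = base frame: x ahead of the robot, y to its left, z up, the work surface at z = 0. Lengths are in mm, angles in rad, forces in N, time in s.
With the tool pointing down it reaches from about 350 to 900 mm from the base axis. Payload 19.9 kg.
Tool frame: the origin (TCP) lies midway between the tips of the shut fingers; the grasp point (between the pads) lies env.hold_point_z behind it (env.hold_point_z is the distance from the TCP to the grasp point, in mm); z points along the fingers, y is the line along which they close (so a half turn about z gives the same grasp; the last joint's range is limited). The gripper opens to 94 mm and grips with 3 to 60 N. Pads are 16 mm wide; open, the fingers measure 119 mm over their backs; the gripper's body (75 mm by 177 mm) begins 78 mm behind the grasp point.
Start: joints at [-1.23, 0.417, -0.01, 1.614, 0.005, 1.111, -0.053], TCP at [232.858, 579.979, 205.425] pointing down, gripper open.
Joint ranges: [-2.81, 2.81], [-0.39, 2.02], [-1.27, 1.25], [0.06, 2.57], [-1.19, 4.33], [0.19, 2], [-2.82, 2.82]. Speed limits (rad/s): [1.89, 1.89, 2.39, 2.39, 3.01, 3.01, 3.01].

### API

Orientations are given as a rotation vector (axis times angle).
In Python, from plant import env gives the robot as it stands.
- The arm moves only by the shell command python3 shift.py 'ROWS' [FORCE]. ROWS is a JSON list of rows, 1 to 20 of them, each an object with the fields aperture (the finger opening in mm), d (a list: dx, dy, dz in normalised numbers (1 is 0.6 m)), rot (a list: a rotation vector rx, ry, rz in a scale on which 1.0 is pi rad); a field left out counts as zero (the opening has to be given); each row is the pose to reach, as a shift and turn from the pose commanded when the command began, along the tool's axes at that moment; what a row does not reach only later rows make up. A row lasts 1/12 s, in which the tool goes at most 41.7 mm and 0.125 rad, less where a joint would pass 70% of its speed; a pose out of reach is approached as far as the arm can. The fingers move at their own pace and stop on an object; FORCE is the grip in N (left out, the last holds). Time passes only in rows, so rows that do not move let the fingers close. It prints the time, the measured TCP pose, the force, the opening and the grip force at its end. No shift or turn number may pass 1 either way. Input that does not fit is refused with a message, and nothing moves.
- env.read_state(): the state, without advancing time (a new reading comes with each control period).
- env.get_image(name): name is "scene" or "top" or "wrist"; returns (picture, depth): 384x512x3 uint8, blue, green, red; 384x512 float32, mm along the optical axis (not along the pixel's ray), 0 where there is no reading.
- env.camera_params(name): a dict with "fx", "fy", "cx", "cy" (pixels), "R" (3x3) and "t" (3): a world point X has camera coordinates R X + t. Camera axes: x right, y down, z forward; pixel columns grow to the right and rows downward; lengths in mm; the calibration is good to about 2 mm. A picture is of the moment at which its call begins: read the wrist's pose just before it. camera_params takes no time and is no camera call; for the wrist camera it gives the pose at the moment of the call.
- env.sign_off(): hands the job in; it is judged then, once.
The state is a dict: "time": time; "qpos": joint angles; "joint_vel": joint speeds; "joint_torque": joint torques, N m; "tcp_pos": TCP position; "tool_rot": TCP orientation; "contact_force": force on the tool from outside, world axes, zero at the start; "torque": the same for the moment, N m; "finger_gap": finger opening in mm; "grip_force": force on a finger pad.
Only numpy, scipy, OpenCV 4.12 (cv2) and the standard library are available. Lean on these libraries where they do the work, as an engineer would, in place of code of your own. Each camera call takes 0.05 s, during which the arm holds its last target. There are 200 camera calls.

## Working session

There is one attempt and no reset: what is moved stays moved. The work goes in short steps, Python scripts to look and compute and a shell command to move; the robot and the scene stay as the last step left them, time stands still between calls to the robot, and variables do not carry over. Pictures are saved under pics/ and viewed, at most 10 in all, crops included, and the job is handed in when it is done.

```bash
ls; mkdir -p pics
python3 - <<'E'
from plant import env
import cv2,numpy as np
s=env.read_state();print(s['time'],s['tcp_pos'],s['tool_rot'],env.hold_point_z)
for n in ['scene','top']:
    im,d=env.get_image(n);cv2.imwrite(f'pics/{n}0.png',im);np.savez(f'{n}0.npz',im=im,d=d,**env.camera_params(n))
    p=env.camera_params(n);print(n,-np.array(p['R']).T@p['t'],p['R'][2],p['fx'],(d>0).mean())
E
```

```text
pics
plant.py
shift.py
0.0 [232.75045052 579.64375778 204.82611425] [-5.96083490e-01 -3.08439974e+00  1.87779061e-03] 18.8
scene [1159.03632968 -123.01963949  812.17689042] [-0.59434263  0.12472476 -0.79448132] 405.4938094086336 0.9962005615234375
top [499.36339009   2.29522945 937.7690871 ] [ 0.15087992  0.00371617 -0.98854511] 353.6304844107939 0.9957427978515625
```

View pics/scene0.png

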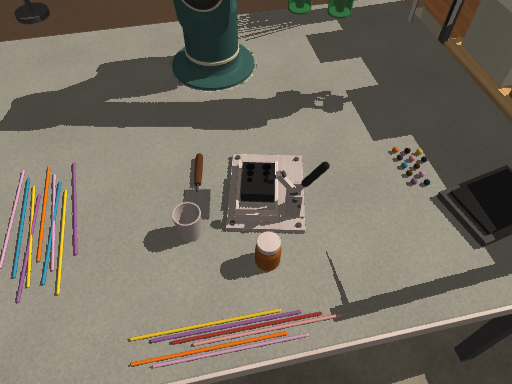

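View pics/top0.png

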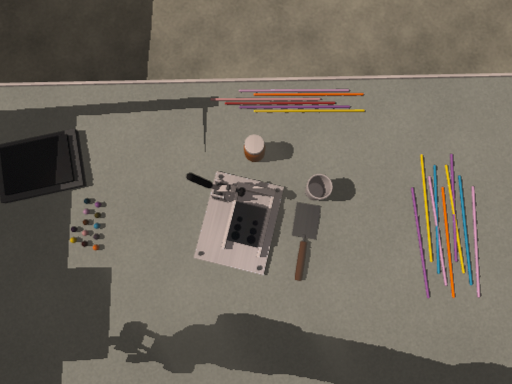

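Both views show the plate with the black block short of the stop (top view: block at ~(248,223), plate corners ~(219,172),(285,183),(262,273),(195,262), and the lever grip at (200,180)). The jar stands at (254,148), the cup at (319,187) and the paddle at (303,240).

```bash
cat > h.py <<'E'
import numpy as np,cv2
def load(n):
    f=np.load(n+'.npz');return f
def cloud(f):
    d=f['d'];v,u=np.indices(d.shape)
    P=np.stack([(u-f['cx'])/f['fx']*d,(v-f['cy'])/f['fy']*d,d],-1)
    return (P-f['t'])@f['R']
def ray(f,uv,z):
    uv=np.atleast_2d(np.array(uv,float))
    r=np.c_[(uv[:,0]-f['cx'])/f['fx'],(uv[:,1]-f['cy'])/f['fy'],np.ones(len(uv))]@f['R']
    c=-f['R'].T@f['t'];return c+r*((z-c[2])/r[:,2])[:,None]
E
python3 - <<'E'
from h import *
for n,(x0,y0,x1,y1) in [('top0',(185,160,295,285)),('scene0',(215,140,335,240))]:
    f=load(n);P=cloud(f);im=f['im'];g=im.max(2)
    roi=np.zeros(g.shape,bool);roi[y0:y1,x0:x1]=1
    print(n,'table z',np.median(P[y1:y1+8,x0:x1,2]))
    m=roi&(P[...,2]>6)&(P[...,2]<250)
    # plate: everything above table within the roi, low levels
    pl=roi&(abs(P[...,2]-12)<5)
    q=P[pl][:,:2].astype(np.float32);r=cv2.minAreaRect(q);print('plate',r,np.median(P[pl][:,2]),pl.sum())
    bl=roi&(g<60)&(abs(P[...,2]-52)<7)
    bl=cv2.morphologyEx(bl.astype(np.uint8),cv2.MORPH_CLOSE,np.ones((3,3)));nn,L,S,C=cv2.connectedComponentsWithStats(bl)
    k=1+S[1:,4].argmax();b=L==k;q=P[b];print('block',cv2.minAreaRect(q[:,:2].astype(np.float32)),np.median(q[:,2]),b.sum())
    c=cv2.findContours(b.astype(np.uint8),0,1)[0][0][:,0];print('ray52',cv2.minAreaRect(ray(f,c,52)[:,:2].astype(np.float32)))
    h=roi&(P[...,2]>95)&(g<70);q=P[h];print('grip',h.sum(),q.min(0),q.max(0),q[q[:,2].argmax()])
    cv2.imwrite(f'pics/{n}c.png',cv2.resize(im[y0:y1,x0:x1],None,fx=5,fy=5,interpolation=2)[:600])
E
```

```text
top0 table z 0.7584897411353199
plate ((585.7876586914062, 44.121421813964844), (194.1748809814453, 289.41876220703125), 75.23729705810547) 12.573953175522004 3946
block ((549.1524047851562, 26.609619140625), (78.9342041015625, 98.73574829101562), 75.02729034423828) 52.60556001916064 1242
ray52 ((549.505615234375, 26.44788360595703), (78.69841766357422, 99.23650360107422), 75.3238296508789)
grip 288 [499.36339009   2.29522945  95.92575012] [654.54105402 150.44817851 937.7690871 ] [499.36339009   2.29522945 937.7690871 ]
scene0 table z -0.6801895168340687
plate ((560.39892578125, 44.70402526855469), (184.95834350585938, 237.97879028320312), 75.30775451660156) 10.92041594379597 2742
block ((829.1504516601562, -50.44293975830078), (79.289306640625, 674.779541015625), 74.85456848144531) 50.963059930481904 1007
ray52 ((555.5925903320312, 23.549823760986328), (79.22256469726562, 102.92279815673828), 74.72911071777344)
grip 353 [ 612.94726968 -123.01963949  111.27405373] [1159.03632968  149.27894083  812.17689042] [1159.03632968 -123.01963949  812.17689042]
```

View pics/top0c.png

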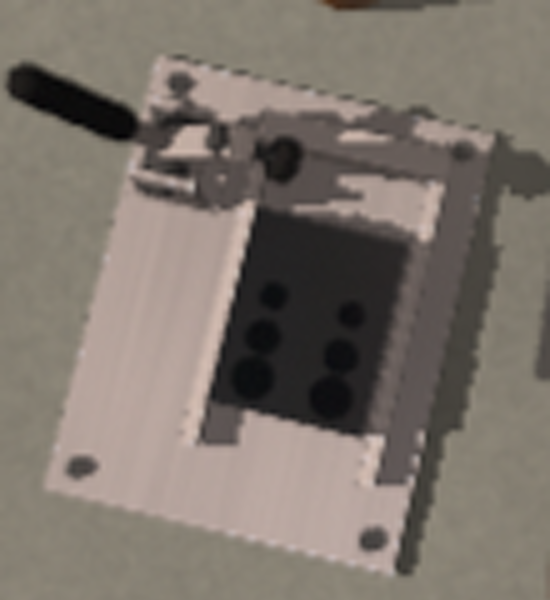

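The crop shows the plate corners clearly at full-image pixels (215.6,171), (284,186.6), (266,275), (194,257.6). The foot is in the air at (241,192), and the block's -x edge runs from (229,241.5) to (258,247). Next I'll get the fixture pose from both views.

Run:
```python
from h import *
f=load('top0');C=ray(f,[(215.6,171),(284,186.6),(266,275),(194,257.6)],12)[:,:2];print(C,np.linalg.norm(C-np.roll(C,-1,0),axis=1))
print('centre',C.mean(0),'yaw',np.degrees([np.arctan2(*(C[0]-C[3])[::-1]),np.arctan2(*(C[1]-C[2])[::-1])]))
cs=[C.mean(0),np.array([560.4,44.7])]
for n,box in [('top0',(185,160,295,285)),('scene0',(215,140,335,240))]:
    f=load(n);P=cloud(f);x0,y0,x1,y1=box
    for c in [np.mean(cs,0)]:
        a=np.radians(-14.8);R=np.array([[np.cos(a),-np.sin(a)],[np.sin(a),np.cos(a)]])
        o=c-R@[-32.5,22.5];print('origin',o)
    Q=P[y0:y1,x0:x1].reshape(-1,3);g=f['im'].max(2)[y0:y1,x0:x1].ravel()
    F=np.c_[(Q[:,:2]-o)@R,Q[:,2]]
    pl=F[(abs(F[:,2]-12)<4)&(abs(F[:,0]+32)<135)&(abs(F[:,1]-22)<100)]
    print('plate',np.percentile(pl,[1,99],axis=0)[:,:2].ravel())
    b=F[(abs(F[:,2]-52)<5)&(g<60)&(abs(F[:,1])<60)&(F[:,0]<10)];print('block',np.percentile(b,[.5,99.5],axis=0).ravel())
    h=F[(F[:,2]>110)&(F[:,2]<220)&(g<70)&(abs(F[:,0]-30)<40)];print('grip',len(h),h[h[:,2]>165].mean(0),np.percentile(h,[1,99],axis=0).ravel())
    s=F[(abs(F[:,2]-40)<4)&(F[:,0]>30)&(F[:,0]<90)&(abs(F[:,1])<60)];print('stop',np.percentile(s,[2,98],axis=0).ravel())
    s=F[(abs(F[:,2]-32)<4)&(F[:,0]<-30)];print('rails',np.percentile(s,[2,98],axis=0).ravel())
f=load('top0');P=cloud(f);print(P[225:237:3,246],)
```

```text
[[693.58247831 107.87374265]
 [647.54064    -73.36396835]
 [419.9333776  -19.97184262]
 [467.23921185 164.33085263]] [186.99454207 233.78576728 190.2769703  233.27811629]
centre [557.07392694  44.71719608] yaw [-14.00557549 -13.2017476 ]
origin [584.41119405  14.65308466]
plate [-149.38690624  -67.00378748   82.63830303  115.33171321]
block [-85.81739279 -35.87086293  48.68214764   9.45218905  41.61837246
  56.23771069]
grip 276 [ 27.59428667 136.09948086 178.49874543] [ 19.631695    21.25058422 119.70537937  38.41248898 146.86264486
 186.39287575]
stop [ 49.33271472 -46.31625768  37.05418031  64.83115325  49.60569929
  43.31400793]
rails [-108.59726596  -47.96037408   29.1162704   -32.39780066   51.40064318
   35.43180222]
origin [584.41119405  14.65308466]
plate [-146.52503016  -68.51044521   86.51840389  114.32833918]
block [-82.79754842 -37.73398868  47.75425524   9.65898365  40.91853468
  54.17524442]
grip 347 [ 35.09266643 136.48176958 175.89725239] [ 25.27459806  20.92944639 116.51478365  41.505244   146.20099417
 184.11371064]
stop [ 52.06538984 -46.63788493  36.22464451  68.13234117  48.83265762
  41.21329294]
rails [-105.34534885  -49.34746325   28.46225731  -31.07354847   49.35711737
   33.74606841]
[[546.16268794  27.90480959  50.3769926 ]
 [538.67957777  28.01585262  50.77766305]
 [531.16446004  28.07967679  52.78450063]
 [523.76703517  28.21187553  52.4261163 ]]
```

```bash
cat >> h.py <<'E'
from scipy.spatial.transform import Rotation as Ro
O=np.array([584.4,14.7,0]);Y=np.radians(-14.8);RF=Ro.from_euler('z',Y).as_matrix()
def goal(F):
    from plant import env
    s=env.read_state();T=Ro.from_rotvec(s['tool_rot']);M=T.as_matrix()
    G=np.c_[-RF[:,0],RF[:,1],[0,0,-1]]
    print('t',s['time'],'fixture',((s['tcp_pos']-O)@RF).round(1),'F',(s['contact_force']@RF).round(1),'gap',s['finger_gap'])
    print('shift',(M.T@(O+RF@np.array(F,float)-s['tcp_pos'])).round(1),'rot',Ro.from_matrix(M.T@G).as_rotvec().round(4))
E
python3 -c "
from h import *;goal([-118,0,205])"
```

```text
t 0.1 fixture [-484.3  456.4  204.9] F [-0.1  0.2  0. ] gap 94.06545216660673
shift [-4.197e+02 -4.078e+02  4.000e-01] rot [-0.0011  0.     -0.1235]
```

Careful with the scale: shifts go in shares of 0.6 m and turns go in shares of pi rad. That gives: -420 mm / 600 = -0.7, -408 mm / 600 = -0.68, -0.1235 rad / 3.1416 = -0.0393.

```bash
python3 shift.py '[{"aperture":0, "d":[-0.7, -0.68, 0], "rot":[0, 0, -0.0393]}, {"aperture":0, "d":[-0.7, -0.68, 0], "rot":[0, 0, -0.0393]}, {"aperture":0, "d":[-0.7, -0.68, 0], "rot":[0, 0, -0.0393]}, {"aperture":0, "d":[-0.7, -0.68, 0], "rot":[0, 0, -0.0393]}, {"aperture":0, "d":[-0.7, -0.68, 0], "rot":[0, 0, -0.0393]}, {"aperture":0, "d":[-0.7, -0.68, 0], "rot":[0, 0, -0.0393]}, {"aperture":0, "d":[-0.7, -0.68, 0], "rot":[0, 0, -0.0393]}, {"aperture":0, "d":[-0.7, -0.68, 0], "rot":[0, 0, -0.0393]}, {"aperture":0, "d":[-0.7, -0.68, 0], "rot":[0, 0, -0.0393]}, {"aperture":0, "d":[-0.7, -0.68, 0], "rot":[0, 0, -0.0393]}, {"aperture":0, "d":[-0.7, -0.68, 0], "rot":[0, 0, -0.0393]}, {"aperture":0, "d":[-0.7, -0.68, 0], "rot":[0, 0, -0.0393]}, {"aperture":0, "d":[-0.7, -0.68, 0], "rot":[0, 0, -0.0393]}, {"aperture":0, "d":[-0.7, -0.68, 0], "rot":[0, 0, -0.0393]}, {"aperture":0, "d":[-0.7, -0.68, 0], "rot":[0, 0, -0.0393]}, {"aperture":0, "d":[-0.7, -0.68, 0], "rot":[0, 0, -0.0393]}, {"aperture":0, "d":[-0.7, -0.68, 0], "rot":[0, 0, -0.0393]}, {"aperture":0, "d":[-0.7, -0.68, 0], "rot":[0, 0, -0.0393]}, {"aperture":0, "d":[-0.7, -0.68, 0], "rot":[0, 0, -0.0393]}, {"aperture":0, "d":[-0.7, -0.68, 0], "rot":[0, 0, -0.0393]}]'; python3 -c "
from h import *;goal([-118,0,30])
from plant import env
for n in ['top','wrist']:
    im,d=env.get_image(n);np.savez(n+'1.npz',im=im,d=d,**env.camera_params(n));cv2.imwrite('pics/'+n+'1.png',im)"
```

```text
time: 1.77
tcp_pos: [470.3, 45.8, 205.5]
tool_rot: [-0.402, -3.116, -0.0]
contact_force: [0.5, 0.3, -0.2]
finger_gap: 0.2
grip_force: 0.0
t 1.7667 fixture [-118.2    1.   205.5] F [ 0.4  0.4 -0.2] gap 0.18787686006463292
shift [ -0.2  -1.  175.5] rot [ 0.0001 -0.0001  0.0018]
```

View pics/wrist1.png

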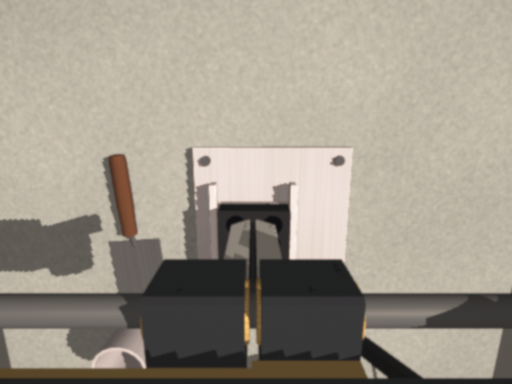

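The wrist view shows the plate's near edge level at row 148 (columns 193 to 352), so the yaw is right. The block's near top edge is at row ~206 (columns 218 to 290), between the rails. I'll check these numerically before descending.

Run:
```python
from h import *
f=load('wrist1')
for z,p in [(12,[(193,148),(352,148)]),(52,[(218,206),(290,206)]),(32,[(213,185),(294,185)])]: print(z,((ray(f,p,z)-O)@RF).round(1))
```

```text
12 [[-148.2  -68.    12. ]
 [-148.4  115.    12. ]]
52 [[-90.4 -36.5  52. ]
 [-90.5  40.8  52. ]]
32 [[-109.1  -43.7   32. ]
 [-109.2   47.    32. ]]
```

Converted, 175 mm / 600 = 0.2917, 165 mm / 600 = 0.275.

```bash
python3 shift.py '[{"aperture":0, "d":[0, -0.0017, 0.0667]}, {"aperture":0, "d":[0, -0.0017, 0.1333]}, {"aperture":0, "d":[0, -0.0017, 0.1917]}, {"aperture":0, "d":[0, -0.0017, 0.2417]}, {"aperture":0, "d":[0, -0.0017, 0.275]}, {"aperture":0, "d":[0, -0.0017, 0.2917]}, {"aperture":0, "d":[0, -0.0017, 0.2917]}, {"aperture":0, "d":[0, -0.0017, 0.2917]}]'; python3 -c "
from h import *;goal([-59,0,30])"
```

```text
time: 2.53
tcp_pos: [470.6, 44.0, 31.0]
tool_rot: [0.405, 3.115, -0.0]
contact_force: [0.4, 0.1, -0.2]
finger_gap: 0.3
grip_force: 0.0
t 2.5333 fixture [-117.5   -0.8   31. ] F [ 0.3  0.2 -0.2] gap 0.29147503070674424
shift [-58.5   0.8   1. ] rot [-0.0001  0.      0.0001]
```

Converted, -53 mm / 600 = -0.0883, -52 mm / 600 = -0.0867.

```bash
python3 shift.py '[{"aperture":0, "d":[-0.01, 0.0013, 0]}, {"aperture":0, "d":[-0.02, 0.0013, 0]}, {"aperture":0, "d":[-0.0283, 0.0013, 0]}, {"aperture":0, "d":[-0.035, 0.0013, 0]}, {"aperture":0, "d":[-0.0417, 0.0013, 0]}, {"aperture":0, "d":[-0.0483, 0.0013, 0]}, {"aperture":0, "d":[-0.055, 0.0013, 0]}, {"aperture":0, "d":[-0.0617, 0.0013, 0]}, {"aperture":0, "d":[-0.0683, 0.0013, 0]}, {"aperture":0, "d":[-0.0733, 0.0013, 0]}, {"aperture":0, "d":[-0.0783, 0.0013, 0]}, {"aperture":0, "d":[-0.0833, 0.0013, 0]}, {"aperture":0, "d":[-0.0867, 0.0013, 0]}, {"aperture":0, "d":[-0.0883, 0.0013, 0]}]'; python3 -c "
from h import *;goal([-59,0,30])"
```

```text
time: 3.7
tcp_pos: [520.9, 31.4, 30.4]
tool_rot: [-0.404, -3.113, -0.0]
contact_force: [-11.4, 2.5, 10.4]
finger_gap: 0.7
grip_force: 6.0
t 3.7 fixture [-65.7  -0.1  30.4] F [-11.7  -0.5  10.4] gap 0.7233288810706949
shift [-6.7  0.1  0.4] rot [-0.0003 -0.0026  0.0003]
```

Converted, -5 mm / 600 = -0.0083, -4 mm / 600 = -0.0067.

```bash
python3 shift.py '[{"aperture":0, "d":[-0.0017, 0, 0]}, {"aperture":0, "d":[-0.0033, 0, 0]}, {"aperture":0, "d":[-0.005, 0, 0]}, {"aperture":0, "d":[-0.0067, 0, 0]}, {"aperture":0, "d":[-0.0083, 0, 0]}]'; python3 -c "
from h import *;goal([-59,0,30])
from plant import env
im,d=env.get_image('top');f=dict(im=im,d=d,**env.camera_params('top'));np.savez('top2.npz',**f);cv2.imwrite('pics/top2.png',cv2.resize(im[155:285,180:310],None,fx=4.5,fy=4.5,interpolation=2))"
```

```text
time: 4.12
tcp_pos: [525.4, 30.2, 30.5]
tool_rot: [-0.404, -3.113, -0.0]
contact_force: [-10.6, 2.6, 8.7]
finger_gap: 0.3
grip_force: 5.4
t 4.1167 fixture [-61.   -0.1  30.5] F [-10.9  -0.2   8.7] gap 0.344461783579591
shift [-2.   0.1  0.5] rot [-0.0002 -0.0029  0.0004]
```

View pics/top2.png

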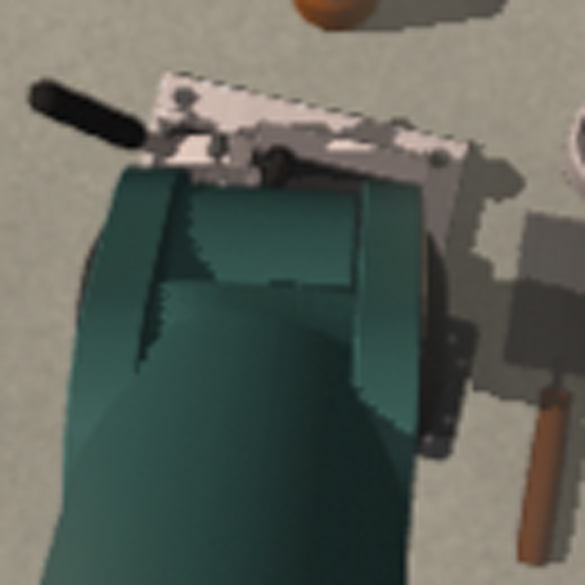

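The arm hides the block, and the lever is still open. The force stays at sliding level (~11 N), so I'll keep creeping until it rises.

Converted, -1.5 mm / 600 = -0.0025, -1 mm / 600 = -0.0017.

```bash
for i in 1 2; do python3 shift.py '[{"aperture":0, "d":[-0.0008, 0, 0]}, {"aperture":0, "d":[-0.0017, 0, 0]}, {"aperture":0, "d":[-0.0025, 0, 0]}]' >/dev/null;  python3 -c "
from h import *;goal([-59,0,30])"; done
```

```text
t 4.4167 fixture [-59.5  -0.1  30.4] F [-9.5 -0.   7.1] gap 0.4919762147083511
shift [-0.5  0.1  0.4] rot [-0.0003 -0.003   0.0003]
t 4.6667 fixture [-59.2  -0.1  30.3] F [-21.4   0.4  17.3] gap 0.13533447279699656
shift [-0.2  0.1  0.3] rot [-0.0004 -0.0054  0.0006]
```

Converted, -1 mm / 600 = -0.0017, -0.5 mm / 600 = -0.0008.

```bash
python3 shift.py '[{"aperture":0, "d":[-0.0008, 0, 0]}, {"aperture":0, "d":[-0.0017, 0, 0]}, {"aperture":0, "d":[-0.0017, 0, 0]}, {"aperture":0, "d":[-0.0017, 0, 0]}]' >/dev/null;  python3 -c "
from h import *;goal([-59,0,30])"
python3 shift.py '[{"aperture":0, "d":[0.005, 0, 0]}, {"aperture":0, "d":[0.0167, 0, 0]}, {"aperture":0, "d":[0.0333, 0, 0]}, {"aperture":0, "d":[0.05, 0, 0]}, {"aperture":0, "d":[0.05, 0, 0]}]' >/dev/null; python3 -c "
from h import *;goal([-118,0,215])"
```

```text
t 5.0 fixture [-59.2  -0.1  30.2] F [-26.3  -0.4  21.5] gap 0.4484219436523732
shift [-0.2  0.1  0.2] rot [-0.0006 -0.0072  0.0008]
t 5.4167 fixture [-87.8  -0.1  30.4] F [-0.   0.7  0.3] gap 0.3307612937161047
shift [ 3.040e+01  1.000e-01 -1.846e+02] rot [-0.0001 -0.0011  0.0006]
```

Converted, -200 mm / 600 = -0.3333, -160 mm / 600 = -0.2667.

```bash
python3 shift.py '[{"aperture":0, "d":[0.0083, 0, -0.0667]}, {"aperture":0, "d":[0.0083, 0, -0.1333]}, {"aperture":0, "d":[0.0083, 0, -0.2]}, {"aperture":0, "d":[0.0083, 0, -0.2667]}, {"aperture":0, "d":[0.0083, 0, -0.3333]}, {"aperture":0, "d":[0.0083, 0, -0.3333]}, {"aperture":0, "d":[0.0083, 0, -0.3333]}]' >/dev/null; python3 -c "
from h import *;goal([30,195,230])"
```

```text
t 6.0 fixture [-89.9   0.4 232.6] F [-0.7  0.2 -0.4] gap 0.318371066630545
shift [-119.9  194.6    3.5] rot [0.0024 0.0037 0.0002]
```

Converted, 194.5 mm / 600 = 0.3242, 194 mm / 600 = 0.3233.

```bash
python3 shift.py '[{"aperture":0, "d":[0, 0.0667, 0]}, {"aperture":0, "d":[0, 0.1333, 0]}, {"aperture":0, "d":[-0.0167, 0.2, 0]}, {"aperture":0, "d":[-0.0667, 0.2333, 0]}, {"aperture":0, "d":[-0.1167, 0.275, 0]}, {"aperture":0, "d":[-0.1583, 0.3083, 0]}, {"aperture":0, "d":[-0.1917, 0.3233, 0]}, {"aperture":0, "d":[-0.2, 0.3242, 0]}, {"aperture":0, "d":[-0.2, 0.3242, 0]}, {"aperture":0, "d":[-0.2, 0.3242, 0]}]' >/dev/null
python3 - <<'E'
from h import *;goal([30,185,150])
from plant import env
for n in ['scene','top']:
    im,d=env.get_image(n);np.savez(n+'3.npz',im=im,d=d,**env.camera_params(n))
    f=load(n+'3');P=cloud(f);F=(P-O)@RF;g=im.max(2)
    b=(abs(F[...,2]-52)<4)&(g<60)&(abs(F[...,1])<46)&(abs(F[...,0])<90);print(n,b.sum(),np.percentile(F[b],[.5,99.5],axis=0).round(1))
    s=F[(abs(F[...,2]-40)<4)&(F[...,0]>40)&(F[...,0]<90)&(abs(F[...,1])<60)];print('stop',np.percentile(s,[2,98],axis=0)[:,0])
    h=F[(F[...,2]>110)&(F[...,2]<190)&(g<70)&(abs(F[...,0]-30)<20)&(F[...,1]<152)&(F[...,1]>90)];print('grip',np.percentile(h,[2,98],axis=0).round(1),len(h))
    if n=='scene':cv2.imwrite('pics/scene3.png',cv2.resize(im[120:250,200:350],None,fx=4.5,fy=4.5,interpolation=2))
E
```

```text
t 6.8333 fixture [ 28.7 193.6 229.2] F [ 0.  -0.2 -0.7] gap 0.5099133382266136
shift [-1.4 -8.5 79.3] rot [-0.0013 -0.0014 -0.0007]
scene 1010 [[-46.7 -37.8  48.1]
 [ 51.9  39.6  54.7]]
stop [50.57588637 68.30486953]
grip [[ 27.7 100.4 116.2]
 [ 40.7 145.2 183.6]] 258
top 1096 [[-50.5 -34.2  48.5]
 [ 45.9  41.2  55.8]]
stop [50.09298284 64.87109163]
grip [[ 20.5 101.4 121.4]
 [ 34.8 145.9 187.3]] 181
```

View pics/scene3.png

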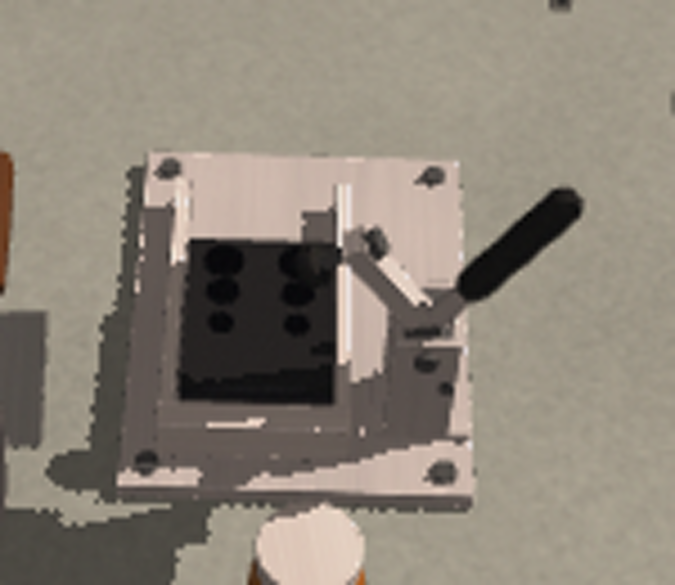

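The scene view shows the block flush at the stop end (block's far edge at crop row ~400, against the stop). The lever is still open, with its grip at crop (575,205). Over the two views the block's x averages 0, so it is home. Next I go down beside the handle.

Converted, 79 mm / 600 = 0.1317, 65 mm / 600 = 0.1083.

```bash
python3 shift.py '[{"aperture":0, "d":[-0.0023, -0.0067, 0.0583]}, {"aperture":0, "d":[-0.0023, -0.0142, 0.1083]}, {"aperture":0, "d":[-0.0023, -0.0142, 0.1317]}, {"aperture":0, "d":[-0.0023, -0.0142, 0.1317]}, {"aperture":0, "d":[-0.0023, -0.0142, 0.1317]}]' >/dev/null; python3 -c "
from h import *;goal([30,90,150])"
```

```text
t 7.35 fixture [ 30.5 186.2 152.3] F [-0.1  0.1  1. ] gap 0.30822937968869035
shift [  0.5 -96.2   2.3] rot [ 0.0001 -0.0001  0.0002]
```

Converted, -48 mm / 600 = -0.08, -44 mm / 600 = -0.0733.

```bash
python3 shift.py '[{"aperture":0, "d":[0, -0.0133, 0]}, {"aperture":0, "d":[0, -0.025, 0]}, {"aperture":0, "d":[0, -0.0333, 0]}, {"aperture":0, "d":[0, -0.04, 0]}, {"aperture":0, "d":[0, -0.0467, 0]}, {"aperture":0, "d":[0, -0.0533, 0]}, {"aperture":0, "d":[0, -0.06, 0]}, {"aperture":0, "d":[0, -0.0667, 0]}, {"aperture":0, "d":[0, -0.0733, 0]}, {"aperture":0, "d":[0, -0.08, 0]}]' >/dev/null
python3 - <<'E'
from h import *;goal([30,90,150])
from plant import env
for n in ['scene','top']:
    im,d=env.get_image(n);np.savez(n+'4.npz',im=im,d=d,**env.camera_params(n))
    F=(cloud(load(n+'4'))-O)@RF;g=im.max(2);print(n,np.where(((abs(F-[30,140,190])<[30,40,40]).all(-1)))[0].size)
    if n=='scene':cv2.imwrite('pics/scene4.png',cv2.resize(im[100:250,200:350],None,fx=4,fy=4,interpolation=2))
E
```

```text
t 8.1833 fixture [ 31.2 139.2 153.1] F [-0.3  6.2  5. ] gap 0.2265005745408647
shift [  1.3 -49.2   3. ] rot [0.0029 0.0024 0.001 ]
scene 493
top 0
```

View pics/scene4.png

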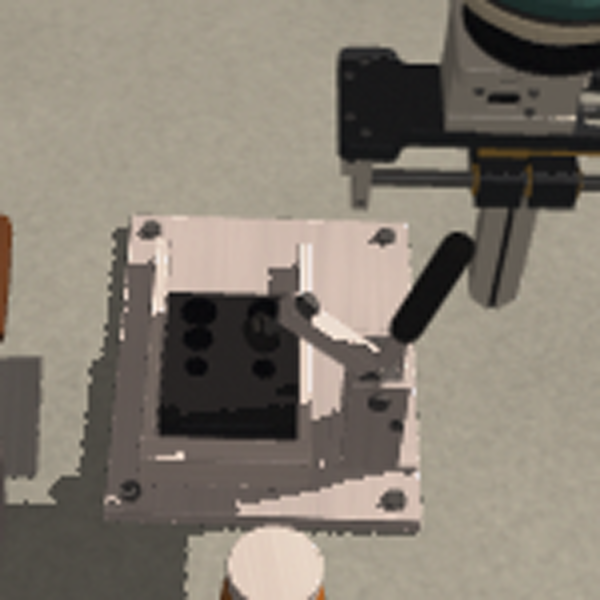

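The picture shows the fingers (crop ~(497,260)) against the tip of the grip (460,245). The lever is turning as planned and the force is 6 N. I keep pushing past the dead point.

Converted, -51 mm / 600 = -0.085, -48 mm / 600 = -0.08.

```bash
python3 shift.py '[{"aperture":0, "d":[0.0017, -0.0067, 0.0017]}, {"aperture":0, "d":[0.0017, -0.0133, 0.0033]}, {"aperture":0, "d":[0.0017, -0.02, 0.0033]}, {"aperture":0, "d":[0.0017, -0.0267, 0.0033]}, {"aperture":0, "d":[0.0017, -0.0333, 0.0033]}, {"aperture":0, "d":[0.0017, -0.04, 0.0033]}, {"aperture":0, "d":[0.0017, -0.0467, 0.0033]}, {"aperture":0, "d":[0.0017, -0.0533, 0.0033]}, {"aperture":0, "d":[0.0017, -0.06, 0.0033]}, {"aperture":0, "d":[0.0017, -0.0667, 0.0033]}, {"aperture":0, "d":[0.0017, -0.0733, 0.0033]}, {"aperture":0, "d":[0.0017, -0.08, 0.0033]}, {"aperture":0, "d":[0.0017, -0.085, 0.0033]}, {"aperture":0, "d":[0.0017, -0.085, 0.0033]}]' >/dev/null; python3 -c "
from h import *;goal([30,185,152])
from plant import env
im,d=env.get_image('scene');np.savez('scene5.npz',im=im,d=d,**env.camera_params('scene'));cv2.imwrite('pics/scene5.png',cv2.resize(im[100:250,200:350],None,fx=4,fy=4,interpolation=2))"
```

```text
t 9.45 fixture [ 29.8  86.  149.5] F [ 0.3 -0.8 -0.8] gap 0.4005383525450118
shift [-0.1 99.  -2.6] rot [-0.0004  0.     -0.0008]
```

View pics/scene5.png

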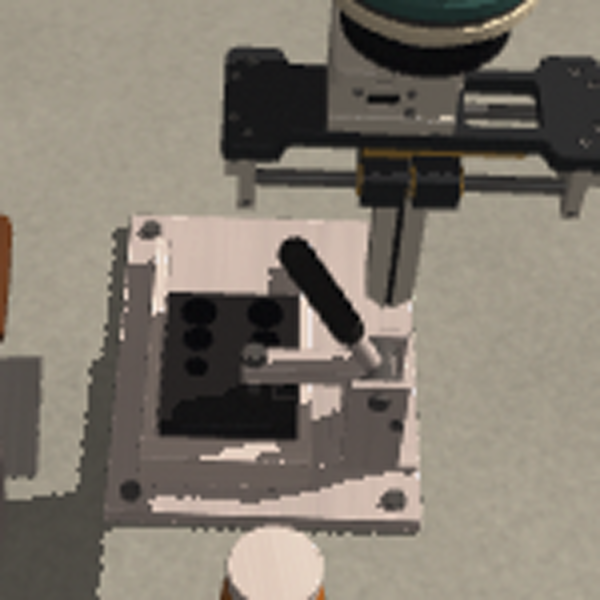

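The lever has snapped over. The handle leans to -y (tip at crop (293,250)), the arm lies level with its foot on the block at (255,355), and the fingers are clear. I back away and check the numbers.

Converted, 110 mm / 600 = 0.1833, -80 mm / 600 = -0.1333.

```bash
python3 shift.py '[{"aperture":0, "d":[0, 0.0333, 0]}, {"aperture":0, "d":[0, 0.0833, 0]}, {"aperture":0, "d":[0, 0.1333, -0.0333]}, {"aperture":0, "d":[0, 0.1833, -0.0833]}, {"aperture":0, "d":[0, 0.1833, -0.1333]}, {"aperture":0, "d":[0, 0.1833, -0.1333]}, {"aperture":0, "d":[0, 0.1833, -0.1333]}, {"aperture":0, "d":[0, 0.1833, -0.1333]}]' >/dev/null
python3 - <<'E'
from h import *;goal([30,185,150])
from plant import env
for n in ['scene','top']:
    im,d=env.get_image(n);np.savez(n+'6.npz',im=im,d=d,**env.camera_params(n))
    F=(cloud(load(n+'6'))-O)@RF;g=im.max(2)
    b=(abs(F[...,2]-52)<4)&(g<60)&(abs(F[...,1])<46)&(abs(F[...,0])<90);print(n,np.percentile(F[b],[.5,99.5],axis=0).round(1).tolist())
    h=F[(F[...,2]>120)&(F[...,2]<195)&(g<70)&(abs(F[...,0]-30)<20)&(F[...,1]<110)&(F[...,1]>10)]
    v=cv2.fitLine(h[:,1:].astype(np.float32),cv2.DIST_L2,0,.01,.01).ravel();print('lean -y deg',np.degrees(np.arctan(-v[0]/v[1])),np.percentile(h,[2,98],axis=0).round(1).tolist())
E
```

```text
t 10.1667 fixture [ 29.5 196.6 229. ] F [ 0.8 -1.  -0.9] gap 0.46637436428096735
shift [ -0.5 -11.6  79. ] rot [-0.0004 -0.0003 -0.0001]
scene [[-46.3, -37.9, 48.1], [52.7, 39.5, 55.0]]
lean -y deg 29.061056 [[29.9, 28.7, 122.3], [41.1, 71.1, 187.3]]
top [[-50.5, -34.2, 48.7], [46.2, 41.1, 55.7]]
lean -y deg 31.862196 [[20.4, 28.9, 127.0], [34.4, 72.0, 189.3]]
```

```bash
python3 -c "
from plant import env
print(env.sign_off())"
```

```text
the job is handed in; nothing more can be done
None
```

I pushed the block home against the stop and snapped the clamp lever over into lock with its foot on the block; the arm is clear, the jar, cup and paddle were never approached, and the job was handed in at about 10 s with no verdict returned.

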